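Fit the duct sleeve on the filter port

TASK

Take the wider of the two open metal tubes (the duct sleeve), and push it upright over the thick black port of the filter can, fully home until it rests on the can's lid. Keep hold of it until it is down, then let go and leave it; do not put it on the can with the slim port, and leave the thinner tube, the jar and the little bottle standing where they are.

Things in the scene. Friction and masses are not known exactly. Their poses are not given: they have to be found in the camera images.
- sleeve: The duct sleeve: plain aluminium tube open at both ends, standing upright on the bench; outside diameter 54 mm, inside diameter 46 mm, height 70 mm, about 90 g. Origin at the centre of its underside, z along the tube, up; round, so yaw does not matter.
- wide_filter: The can to fit it on: heavy grey round filter can fixed to the bench, 110 mm diameter, flat lid 50 mm above the bench. In the middle of the lid stands a black upright port (spigot), 38 mm diameter for its first 25 mm above the lid, then tapering to 24 mm diameter at its tip 45 mm above the lid (95 mm above the bench). Origin on the can's axis at bench level, z up.
- wide_filter_seat (a point): Point on the axis of the wide filter's port at the height of the lid (50 mm above the bench), where the centre of the sleeve's underside lies when the sleeve is home; z up.
- slim_filter: A like can, not to be used: same grey can, but its port is only 20 mm diameter, tapering to 12 mm at the tip, 95 mm above the bench. Origin on its axis at bench level. The two cans may stand either way round, left or right.
- thin_sleeve: Bystander: thinner aluminium tube, outside diameter 36 mm, inside 26 mm, height 70 mm, standing upright; origin at the centre of its underside. It, the sleeve and the jar stand in a row nearer the robot than the cans, in any order.
- jar: Bystander: amber glass jar with a closed blue cap, 54 mm diameter, 75 mm high, standing; origin at the centre of its underside.
- flask: Bystander: small clear glass bottle with a black cap, 52 mm diameter, 90 mm high, standing to the left of the work; origin at the centre of its underside.
There are look-alikes about, which are no part of the job. What is shaped like the sleeve but red or yellow is not meant.

How it is judged:
By the outcome, as a careful person would: the job done as asked, in the order asked, and still so for the second after the job is handed in, with the robot touching nothing.
It also fails if it takes over 42 s, if anything falls off the work surface, if the arm or the gripper's body presses on something with over 40 N, if the wrist force passes 120 N, or if a joint passes its speed limit or range.

ROBOT

A 6-joint arm with a two-finger parallel gripper is mounted at the origin on the work surface. World frame = base frame: x ahead of the robot, y to its left, z up, the work surface at z = 0. Lengths are in m, angles in degrees, forces in N, time in s.
With the tool pointing down it reaches from about 0.375 to 0.9 m from the base axis. Payload 3.1 kg.
Tool frame: the origin (TCP) lies at the very end of the fingers, on their centre line; the grasp point (between the pads) lies behind it (bot.grip_depth is the z of the grasp point in the tool frame, in m); z points along the fingers, y is the direction in which the jaws open and shut (so a half turn about z gives the same grasp; the last joint's range is limited). The gripper opens to 87 mm and grips with 3 to 60 N. Pads are 19 mm wide; open, the fingers measure 117 mm over their backs; the gripper's body (75 mm by 190 mm) begins 51 mm behind the grasp point.
Start: joints at [57.382, 30.224, 82.088, -0, 67.689, -10.227], TCP at [0.238, 0.578, 0.223] pointing down, gripper open.
Joint ranges: [-176.69, 176.69], [-43.24, 126.21], [12.49, 139.97], [-82, 262], [0, 151.66], [-163.58, 163.58]. Speed limits (degrees/s): [159.86, 159.86, 180, 180, 180, 180].

INTERFACE

Orientations are given as a 3x3 rotation matrix whose columns are the frame's x, y, z axes.
In Python, from rig import bot, vision gives the robot as it stands. The module is installed in compiled form; this text tells all that it offers.
- The arm moves only by the shell command python3 -m jog 'ROWS'. ROWS is JSON, a list of rows, each a list of 3 entries, a list of its own where there are three numbers: the shift along the tool's x, y, z in mm, then the turn, a rotation vector about the tool's x, y, z in degrees, then the closure, from 0 (fully open) to 1 (shut). In form: [[[dx, dy, dz], [wx, wy, wz], fingers], ...]. A call has 1 to 12 rows; each row is the pose to reach, as a shift and turn from the pose commanded when the call began, along the tool's axes at that moment; what a row does not reach only later rows make up. A row lasts 1/12 s, in which the tool goes at most 41.7 mm and 7.16 degrees, less where a joint would pass 70% of its speed; a pose out of reach is approached as far as the arm can. A call with a gripper value outside its range is refused whole. The fingers move at their own pace and stop on an object; the grip force is fixed at half the most. Time passes only in rows, so rows that repeat a pose let the fingers close. It gives the time, the measured TCP pose, the force and the opening at its end, in the units of the state.
- bot.read_state(): the state, without advancing time (a new reading comes with each control period).
- vision.capture(name): name is "scene" or "top" or "wrist"; returns the picture (384x512x3 uint8, red, green, blue); there is no depth.
- vision.camera_info(name): a dict with "intrinsics" (3x3 intrinsics, pixels), "camera_from_world" (4x4, takes a point from world to camera coordinates); the wrist camera has in their place "mount" (4x4, takes a point from camera to tool coordinates, whose origin is the TCP and whose axes are the flange's). Camera axes: x right, y up, looking along -z (the intrinsics and any distortion apply to the point x, -y, -z); pixel columns grow to the right and rows downward; lengths in m; the calibration is good to about 2 mm. A picture is of the moment at which its call begins: read the wrist's pose just before it. camera_info takes no time and is no camera call.
- bot.hand_in(): hands the job in, once; it reports no verdict.
The state is a dict: "time_s": time; "joint_positions": joint angles; "qvel": joint speeds; "tau": joint torques, N m; "position": TCP position; "tcp_rot": TCP orientation; "force": force on the tool from outside, world axes, zero at the start; "moment": the same for the moment, N m; "opening": opening from 0.0 (shut) to 1.0 (fully open).
Only numpy, scipy, OpenCV 4.12 (cv2) and the standard library are available. Lean on these libraries where they do the work, as an engineer would, in place of code of your own. Each camera call takes 0.05 s, during which the arm holds its last target. There are 200 camera calls.

## Working session

There is one attempt and no reset: what is moved stays moved. The work goes in short steps, Python scripts to look and compute and a shell command to move; the robot and the scene stay as the last step left them, time stands still between calls to the robot, and variables do not carry over. Pictures are saved under pics/ and viewed, about 8 in all and at most 12, crops included, and the job is handed in when it is done.

```bash
mkdir -p pics; python3 - <<'E'
from rig import bot, vision
import cv2,numpy as np
np.set_printoptions(precision=4,suppress=True)
s=bot.read_state(); print(s['time_s'],s['position'],s['tcp_rot'],s['opening'],bot.grip_depth)
for n in ("scene","top"):
    im=vision.capture(n); cv2.imwrite(f'pics/{n}0.png',im[...,::-1])
for n in ("scene","top","wrist"): print(n,vision.camera_info(n))
a=cv2.imread('pics/scene0.png');b=cv2.imread('pics/top0.png')
E
```

```text
0.0 [0.2377 0.5773 0.2216] [[-0.9246  0.3809 -0.0011]
 [ 0.3809  0.9246 -0.0018]
 [ 0.0004 -0.0021 -1.    ]] 0.9995515333532474 -0.0187
scene {'intrinsics': array([[395.0771,   0.    , 256.7154],
       [  0.    , 395.0771, 192.1266],
       [  0.    ,   0.    ,   1.    ]]), 'camera_from_world': array([[ 0.0364,  0.9991, -0.0215, -0.0785],
       [-0.5726,  0.0385,  0.819 ,  0.2307],
       [ 0.8191, -0.0175,  0.5734, -1.391 ],
       [ 0.    ,  0.    ,  0.    ,  1.    ]])}
top {'intrinsics': array([[484.428 ,   0.    , 260.8211],
       [  0.    , 484.428 , 192.221 ],
       [  0.    ,   0.    ,   1.    ]]), 'camera_from_world': array([[ 0.0075, -1.    ,  0.005 ,  0.0842],
       [ 0.9827,  0.0083,  0.1852, -0.5237],
       [-0.1853,  0.0035,  0.9827, -1.1601],
       [ 0.    ,  0.    ,  0.    ,  1.    ]])}
wrist {'intrinsics': array([[342.6912,   0.    , 252.1433],
       [  0.    , 342.6912, 190.5321],
       [  0.    ,   0.    ,   1.    ]]), 'mount': array([[-0.0006,  0.9579,  0.2869,  0.0782],
       [ 1.    ,  0.0005,  0.0005,  0.0012],
       [ 0.0003,  0.2869, -0.9579, -0.161 ],
       [ 0.    ,  0.    ,  0.    ,  1.    ]])}
```

View pics/top0.png

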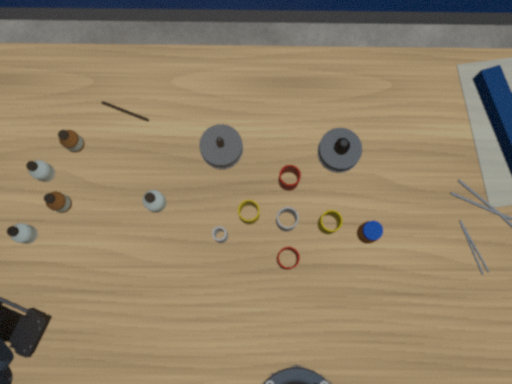

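View pics/scene0.png

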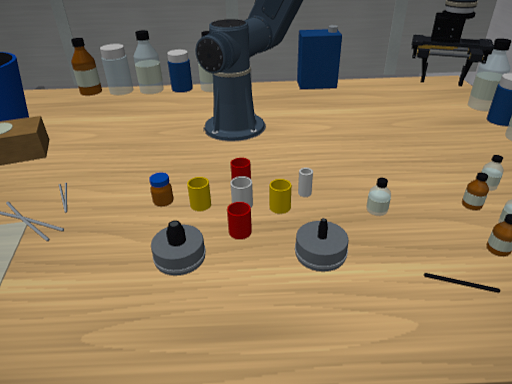

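The top view shows these tube-shaped candidates:
- Grey wide tube at (287,218).
- Grey thin tube at (220,234).
- Red tubes at (289,177) and (288,258).
- Yellow tubes at (249,211) and (330,221).

The grey wide one is the sleeve: it is plain aluminium and wider than the thin one. The can with the thick port is at (341,149) and the slim-port can is at (221,146). I'll confirm this in one crop and measure.

```bash
cat > h.py <<'E'
import numpy as np, cv2
from rig import bot, vision
np.set_printoptions(precision=4,suppress=True)
def cam(n,st=None):
    i=vision.camera_info(n)
    if n=='wrist':
        T=np.eye(4);T[:3,:3]=st['tcp_rot'];T[:3,3]=st['position']; W=T@i['mount']
    else: W=np.linalg.inv(i['camera_from_world'])
    return i['intrinsics'],W
def cast(n,uv,z,st=None):
    K,W=cam(n,st); d=np.linalg.inv(K)@[uv[0],uv[1],1]; d=W[:3,:3]@[d[0],-d[1],-d[2]]
    o=W[:3,3]; return o+d*(z-o[2])/d[2]
def proj(n,p,st=None):
    K,W=cam(n,st); c=np.linalg.inv(W)@np.append(p,1); q=K@[c[0],-c[1],-c[2]]; return q[:2]/q[2]
E
python3 - <<'E'
from h import *
b=cv2.imread('pics/top0.png'); hsv=cv2.cvtColor(b,cv2.COLOR_BGR2HSV)
print('cam',cam('top')[1][:3,3])
def blobs(m,tag,z):
    n,l,s,c=cv2.connectedComponentsWithStats(m.astype(np.uint8))
    for i in range(1,n):
        x,y,w,h,a=s[i]
        if 40<a<3000 and 110<y+h/2<290 and 130<x+w/2<400:
            cs,_=cv2.findContours((l==i).astype(np.uint8),0,1)
            (u,v),r=cv2.minEnclosingCircle(max(cs,key=cv2.contourArea))
            print(tag,s[i],'circ',u,v,r,cast('top',(u,v),z), 'r_mm',r/484.4*(1.17-z)*1000)
blobs((hsv[...,1]<70)&(hsv[...,2]>90),'grey',.07)
blobs((hsv[...,2]<45),'black',.095)
blobs((hsv[...,1]<90)&(hsv[...,2]>45)&(hsv[...,2]<150),'can',.05)
cr=b[110:275,190:390]; cv2.imwrite('pics/crop1.png',cv2.resize(cr,None,fx=4,fy=3.6,interpolation=cv2.INTER_CUBIC))
E
```

```text
cam [0.2991 0.0927 1.2366]
grey [ 199  123   45   47 1412] circ 220.4225311279297 146.26760864257812 23.27486801147461 [0.6348 0.1901 0.07  ] r_mm 52.85374651656083
grey [ 317  127   46   46 1199] circ 339.33782958984375 149.67567443847656 23.139583587646484 [ 0.6286 -0.1065  0.07  ] r_mm 52.546535810097296
grey [142 189  25  23 373] circ 154.0 200.5 12.500100135803223 [0.4962 0.349  0.07  ] r_mm 28.385859102773626
grey [276 206  24  25 270] circ 286.5769348144531 218.1923065185547 12.663816452026367 [0.4554 0.0255 0.07  ] r_mm 28.757634387343114
grey [367 220  17  21  50] circ 373.3999938964844 229.60000610351562 10.720175743103027 [ 0.4293 -0.1844  0.07  ] r_mm 24.343916840242215
grey [211 225  18  18 201] circ 219.60714721679688 233.7857208251953 9.0468111038208 [0.4162 0.1871 0.07  ] r_mm 20.543955850955573
black [335 139  14  15 124] circ 341.2760009765625 146.00399780273438 7.364620685577393 [ 0.6309 -0.1072  0.095 ] r_mm 16.343862999578235
can [ 198  124   46   47 1642] circ 220.8833770751953 146.82101440429688 23.387670516967773 [0.6391 0.1906 0.05  ] r_mm 54.07553876755554
can [ 317  127   47   47 1542] circ 339.55401611328125 150.3733673095703 23.62612533569336 [ 0.6325 -0.1104  0.05  ] r_mm 54.62687938888638
can [142 189  26  24 364] circ 154.22413635253906 199.98275756835938 12.934239387512207 [0.5009 0.3529 0.05  ] r_mm 29.905755809276776
can [275 208  23  24 248] circ 286.6111145019531 219.3333282470703 12.5493803024292 [0.4553 0.0243 0.05  ] r_mm 29.01590821370913
can [363 220  21  21  61] circ 372.3571472167969 229.64285278320312 11.350276947021484 [ 0.4314 -0.1866  0.05  ] r_mm 26.243414906408052
can [213 227  12  11  64] circ 218.65383911132812 232.42308044433594 5.869747161865234 [0.4215 0.1911 0.05  ] r_mm 13.571669738416725
can [215 232  14  12  73] circ 221.5 237.0 7.43313455581665 [0.4104 0.1839 0.05  ] r_mm 17.186438279344856
```

View pics/crop1.png

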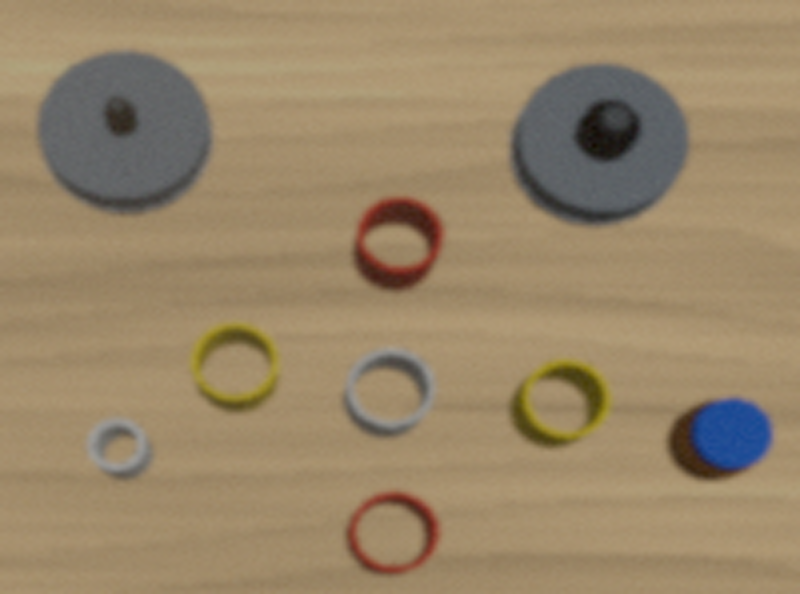

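The crop confirms it: the plain grey wide ring at the centre is the sleeve, and the right-hand can has the thick black port. I'll move over the port first to look from near, and turn the jaws onto the diagonal gap between the coloured tubes.

```bash
python3 -m jog '[[[-312,-242,0],[0,0,24],0],[[-312,-242,0],[0,0,24],0],[[-312,-242,0],[0,0,24],0],[[-312,-242,0],[0,0,24],0],[[-312,-242,0],[0,0,24],0],[[-312,-242,0],[0,0,24],0],[[-312,-242,0],[0,0,24],0],[[-312,-242,0],[0,0,24],0],[[-312,-242,0],[0,0,24],0],[[-312,-242,0],[0,0,24],0],[[-312,-242,0],[0,0,24],0],[[-312,-242,0],[0,0,24],0]]'; python3 - <<'E'
from h import *
s=bot.read_state(); R=s['tcp_rot'];p=s['position'];print(R)
print(R.T@(np.array([.63,-.108,.22])-p)*1000)
E
```

```text
time_s: 1.1
position: [0.4345, 0.2344, 0.2223]
tcp_rot: [[-0.687, 0.726, -0.001], [0.726, 0.687, 0.0], [0.001, -0.001, -1.0]]
force: [-0.0, -0.1, -0.4]
opening: 1.0
[[-0.6874  0.7263 -0.001 ]
 [ 0.7263  0.6874  0.0003]
 [ 0.0009 -0.0005 -1.    ]]
[-383.0878  -93.4285    1.9833]
```

```bash
python3 -m jog '[[[-383,-93,0],[0,0,0],0],[[-383,-93,0],[0,0,0],0],[[-383,-93,0],[0,0,0],0],[[-383,-93,0],[0,0,0],0],[[-383,-93,0],[0,0,0],0],[[-383,-93,0],[0,0,0],0],[[-383,-93,0],[0,0,0],0],[[-383,-93,0],[0,0,0],0],[[-383,-93,0],[0,0,0],0],[[-383,-93,0],[0,0,0],0],[[-383,-93,0],[0,0,0],0],[[-383,-93,0],[0,0,0],0]]'; python3 - <<'E'
from h import *
s=bot.read_state(); im=vision.capture('wrist')[...,::-1].copy(); cv2.imwrite('pics/w1.png',im); import pickle; pickle.dump(s,open('w1.pkl','wb'))
print(s['position'],s['tcp_rot'],s['qvel'])
for q in ([.631,-.107,.095],[.631,-.108,.05],[.455,.0255,.07]): print(proj('wrist',q,s))
E
```

```text
time_s: 2.1
position: [0.6311, -0.105, 0.2217]
tcp_rot: [[-0.69, 0.724, -0.002], [0.724, 0.69, 0.002], [0.002, -0.0, -1.0]]
force: [-0.8, 0.5, -0.6]
opening: 1.0
[ 0.6311 -0.105   0.2217] [[-0.6898  0.724  -0.0017]
 [ 0.724   0.6898  0.0016]
 [ 0.0023 -0.0001 -1.    ]] [ 1.715  -1.282   2.4963  0.2435  0.274  -0.0627]
[249.0484 184.1681]
[248.7487 172.8286]
[201.0784 -99.9273]
```

View pics/w1.png

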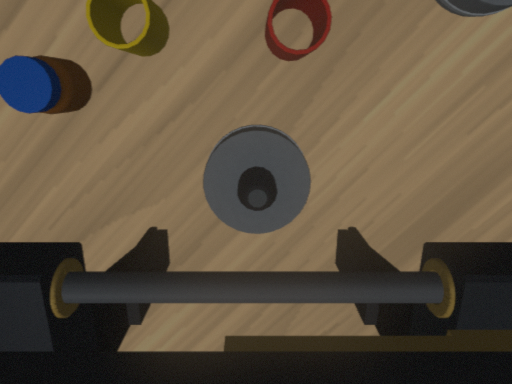

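The view shows the port tip at about (258,198) and the lid disc at about (257,180). I'll fit both.

```bash
python3 - <<'E'
from h import *
import pickle
def fit(im,tag,s):
    hsv=cv2.cvtColor(im,cv2.COLOR_BGR2HSV); V=cv2.GaussianBlur(im,(3,3),0).max(2).astype(int)
    print('V col 257:',V[120:240:4,257]); print('V row 198:',V[198,195:320:4]); print('S row198',hsv[198,195:320:4,1])
    for nm,m,z,c in (('lid',(hsv[...,1]<100)&(V>60),.05,(290,160)),('port',V<45,.095,(258,180)),):
        m=m.astype(np.uint8); n,l,st,_=cv2.connectedComponentsWithStats(m)
        k=l[c[1],c[0]]
        cs,_=cv2.findContours((l==k).astype(np.uint8),0,1); h=cv2.convexHull(max(cs,key=cv2.contourArea))
        e=cv2.fitEllipse(h); print(nm,st[k],e,cast('wrist',e[0],z,s),cv2.minEnclosingCircle(h))
    y,x=np.mgrid[0:384,0:512]; m=((V>48)&((x-258)**2+(y-198)**2<14**2)).astype(np.uint8)
    n,l,st,ce=cv2.connectedComponentsWithStats(m); print('tip',st[1:],ce[1:])
    for c in ce[1:]: print(cast('wrist',c,.095,s))
s=pickle.load(open('w1.pkl','rb')); fit(cv2.imread('pics/w1.png'),'1',s)
s2=bot.read_state(); im=vision.capture('wrist')[...,::-1].copy(); print('again',s2['position'],s2['time_s']); fit(im,'2',s2)
E
```

```text
V col 257: [130 112  53  77  77  79  78  78  77  77  77  77  34  35  33  32  32  40
  56  57  57  57  41  77  78  78  78  78  82 137]
V row 198: [133 131 129  80  78  78  78  78  78  78  78  46  37  43  57  57  57  58
  45  35  51  76  77  77  77  79  78  77 104 134 138 140]
S row198 [94 95 95  3 10 10  3 13 13 10 13  6 32 18  9  9  9  0 11 31  5 10 10 13
 10 13 13  7 64 94 93 93]
lid [     0      0    512    273 116150] ((254.90151977539062, 122.3528823852539), (310.91888427734375, 829.3307495117188), 89.943359375) [ 0.6012 -0.0679  0.05  ] ((255.5, 121.0), 282.70355224609375)
port [ 238  167   39   43 1013] ((256.7178039550781, 188.30615234375), (38.275123596191406, 42.93750762939453), 174.21707153320312) [ 0.6384 -0.1051  0.095 ] ((257.0, 188.0), 21.377656936645508)
tip [[248 190  19  17 256]
 [249 205  22   7  41]] [[257.0352 198.0586]
 [259.5122 209.5366]]
[ 0.6448 -0.1114  0.095 ]
[ 0.6539 -0.1176  0.095 ]
again [ 0.6304 -0.104   0.2217] 2.15
V col 257: [130 131  66  67  77  78  79  78  77  77  77  78  47  35  33  33  32  37
  55  56  58  57  51  64  78  79  78  78  78 134]
V r
[... 189 characters left out ...]
2  9  5  9 13 29 48 11 10 13 13
 10 10 10  7 46 94 96 90]
lid [     0      0    512    273 115930] ((254.9036407470703, 122.35750579833984), (310.8633117675781, 829.6265869140625), 89.94367218017578) [ 0.6003 -0.0669  0.05  ] ((255.5, 121.0), 282.70355224609375)
port [ 238  169   38   42 1010] ((256.3957824707031, 189.6131134033203), (38.46054458618164, 42.822757720947266), 175.92152404785156) [ 0.6383 -0.1051  0.095 ] ((256.4197082519531, 189.37608337402344), 21.126483917236328)
tip [[248 191  19  18 259]
 [258 208  10   4  12]
 [253 211   2   1   2]] [[256.8533 199.5405]
 [262.75   210.1667]
 [253.5    211.    ]]
[ 0.6449 -0.1114  0.095 ]
[ 0.6556 -0.115   0.095 ]
[ 0.6502 -0.1212  0.095 ]
```

```bash
python3 - <<'E'
from h import *
import pickle
s=pickle.load(open('w1.pkl','rb')); im=cv2.imread('pics/w1.png'); V=cv2.GaussianBlur(im,(3,3),0).max(2).astype(int)
m=((V>66)&(V<105)&(im.max(2).astype(int)-im.min(2)<22)).astype(np.uint8)
l=cv2.connectedComponents(m)[1]; cs,_=cv2.findContours((l==l[160,290]).astype(np.uint8),0,1)
e=cv2.fitEllipse(cv2.convexHull(max(cs,key=cv2.contourArea))); print('wrist lid',e,cast('wrist',e[0],.05,s))
t=cv2.imread('pics/top0.png'); print('top tip',cast('top',(343.7,142.8),.095))
V=t.max(2).astype(int);D=V-t.min(2)
print(V[120:176:2,333],V[120:176:2,328]); print(V[150,312:370:2])
m=((V>88)&(D<40)).astype(np.uint8); l=cv2.connectedComponents(m)[1]; cs,_=cv2.findContours((l==l[150,328]).astype(np.uint8),0,1)
h=cv2.convexHull(max(cs,key=cv2.contourArea)); e=cv2.fitEllipse(h); print('top lid',e,cast('top',e[0],.05))
E
```

```text
wrist lid ((256.3264465332031, 179.14988708496094), (106.62166595458984, 108.70011901855469), 1.142478108406067) [ 0.641  -0.1075  0.05  ]
top tip [ 0.6391 -0.1133  0.095 ]
[159 164 171 166 139 100 103 100 101 100 102 101  92  85  71  92 100 103
 103 101 102 102 102  92  55  76 133 162] [162 165 172 171 168 154 100 103 102 103 101 106 100 103  99 104 104 102
 103 103 103 101  73  52  73 138 163 162]
[165 164 155  86  85 101  97 102 104 102  98  70  34  20  24  26  26  28
  75 100 103 100 101 101 103 134 150 153 155]
top lid ((339.24237060546875, 149.73899841308594), (44.371726989746094, 46.39236068725586), 43.1230583190918) [ 0.6341 -0.1097  0.05  ]
```

```bash
python3 -m jog '[[[214,-37,25],[0,0,0],0],[[214,-37,25],[0,0,0],0],[[214,-37,25],[0,0,0],0],[[214,-37,25],[0,0,0],0],[[214,-37,25],[0,0,0],0],[[214,-37,25],[0,0,0],0],[[214,-37,25],[0,0,0],0],[[214,-37,25],[0,0,0],0],[[214,-37,25],[0,0,0],0],[[214,-37,25],[0,0,0],0]]'; python3 - <<'E'
from h import *
import pickle
s=bot.read_state(); im=vision.capture('wrist')[...,::-1].copy(); cv2.imwrite('pics/w2.png',im); pickle.dump(s,open('w2.pkl','wb'))
print(s['position'],s['tcp_rot'],s['qvel'],proj('wrist',[.455,.0255,.07],s))
E
```

```text
time_s: 3.03
position: [0.459, 0.0226, 0.1981]
tcp_rot: [[-0.69, 0.724, 0.003], [0.724, 0.69, -0.001], [-0.003, 0.002, -1.0]]
force: [-0.1, 0.5, -1.3]
opening: 0.998
[0.459  0.0226 0.1981] [[-0.6896  0.7242  0.0029]
 [ 0.7242  0.6896 -0.0007]
 [-0.0025  0.0017 -1.    ]] [-0.6114  0.3649  0.2622 -0.054   0.1835 -0.0868] [249.4094 176.1594]
```

View pics/w2.png

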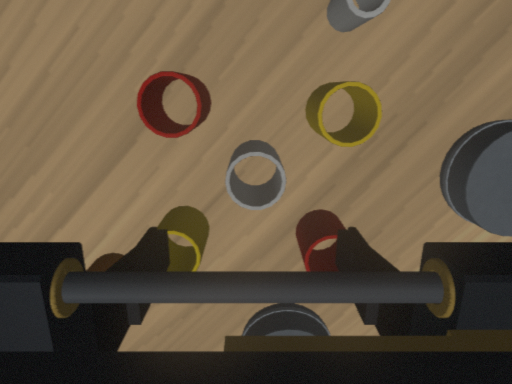

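The sleeve's rim is centred near (256,181), and the jaw line passes between the four coloured tubes. Now I'll fit the rim.

```bash
python3 - <<'E'
from h import *
import pickle
s=pickle.load(open('w2.pkl','rb')); im=cv2.imread('pics/w2.png'); mx=im.max(2).astype(int); D=mx-im.min(2)
print(mx[140:215:3,256]); print(D[140:215:3,256])
m=((mx>125)&(D<30)).astype(np.uint8); m[:, :200]=0;m[:,310:]=0;m[:130]=0;m[230:]=0
l=cv2.connectedComponentsWithStats(m); k=1+l[2][1:,4].argmax(); print(l[2][1:])
cs,_=cv2.findContours((l[1]==k).astype(np.uint8),0,1); e=cv2.fitEllipse(cv2.convexHull(max(cs,key=cv2.contourArea)))
p=cast('wrist',e[0],.07,s); print(e,p)
R=s['tcp_rot']; print('tool delta',R.T@(p-s['position'])*1000)
E
```

```text
[ 89  74  74  72 131 135 139 139 138 137 140 145 144 141 140  98  73  72
  71  73  73  70 106 133 149]
[20 11 10  9  4  7 52 52 53 51 52 53 53 52 51 24  9  8  9  9 10  8  5  8
 54]
[[225 152  61  58 585]]
((255.2024383544922, 180.84817504882812), (57.45696258544922, 60.552303314208984), 86.47905731201172) [0.4616 0.0259 0.07  ]
tool delta [  0.9433   3.9441 128.0891]
```

```bash
python3 - <<'E'
from h import *
t=cv2.imread('pics/scene0.png'); mx=t.max(2).astype(int); D=mx-t.min(2)
m=((mx>60)&(D<28)).astype(np.uint8); l=cv2.connectedComponentsWithStats(m)
for st in l[2][1:]:
    if st[4]>60 and 150<st[0]<380 and 150<st[1]<260: print(st, 'bottom-front', cast('scene',(st[0]+st[2]/2,st[1]+st[3]-.5),0)[:2],'rim far',cast('scene',(st[0]+st[2]/2,st[1]-.5),.07)[:2])
b=mx<40; l=cv2.connectedComponentsWithStats(b.astype(np.uint8))
for st in l[2][1:]:
    if st[4]>30 and 150<st[0]<380 and 200<st[1]<260: print('blk',st,cast('scene',(st[0]+st[2]/2,st[1]),.095)[:2])
print(cam('scene')[1][:3,3])
for q in ([.4616,.0259,.07],[.4554,.0255,.07],[.4616,.0259,0]): print(proj('scene',q),proj('top',q))
E
```

```text
[298 168  15  29 372] bottom-front [0.4358 0.1909] rim far [0.4046 0.1918]
[230 176  23  31 529] bottom-front [0.4684 0.0227] rim far [0.4314 0.0259]
[367 185  24  30 566] bottom-front [0.5229 0.3597] rim far [0.4949 0.3569]
[ 295  221   54   49 1825] bottom-front [0.6972 0.1894] rim far [0.6222 0.1971]
[ 151  225   55   49 1466] bottom-front [ 0.6915 -0.1096] rim far [ 0.6164 -0.1096]
blk [167 221  19  25 337] [ 0.6354 -0.108 ]
blk [318 220  10  19 147] [0.6511 0.1924]
[1.2743 0.0453 0.6071]
[241.5514 182.0964] [286.4136 215.6609]
[241.3775 180.7211] [286.5841 218.1957]
[242.7399 204.8425] [284.8641 219.4094]
```

Relative to the sleeve, the port is at (+0.1835, −0.138) from both the top and wrist cameras, and they agree to about 1.5 mm. The sleeve itself is at about (0.459, 0.026). Descending now, aiming for TCP z of about 0.03.

```bash
python3 -m jog '[[[2,2,40],[0,0,0],0],[[2,2,80],[0,0,0],0],[[2,2,110],[0,0,0],0],[[2,2,140],[0,0,0],0],[[2,2,158],[0,0,0],0],[[2,2,168],[0,0,0],0],[[2,2,168],[0,0,0],0],[[2,2,168],[0,0,0],0],[[2,2,168],[0,0,0],0]]'; python3 - <<'E'
from h import *
s=bot.read_state(); im=vision.capture('wrist')[...,::-1].copy(); cv2.imwrite('pics/w3.png',im)
print(s['position'],s['qvel'])
E
```

```text
time_s: 3.83
position: [0.4579, 0.0255, 0.0299]
tcp_rot: [[-0.689, 0.725, 0.001], [0.725, 0.689, -0.0], [-0.001, 0.001, -1.0]]
force: [-0.1, 0.3, -0.3]
opening: 1.005
[0.4579 0.0255 0.0299] [ 0.2746 -1.2031  0.2321  0.0719 -0.1188 -0.0185]
```

View pics/w3.png

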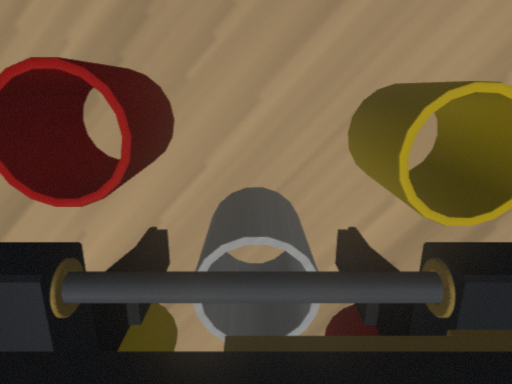

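The sleeve rim at about (257,288) sits between the fingers (inner edges at about x=167 and 337), roughly 2 mm off along +y. I'll shift by that and close.

```bash
python3 -m jog '[[[0,2,0],[0,0,0],0],[[0,2,0],[0,0,0],0],[[0,2,0],[0,0,0],0.3],[[0,2,0],[0,0,0],0.5],[[0,2,0],[0,0,0],0.7],[[0,2,0],[0,0,0],0.7],[[0,2,0],[0,0,0],0.7],[[0,2,0],[0,0,0],0.7],[[0,2,0],[0,0,0],0.7],[[0,2,0],[0,0,0],0.7],[[0,2,0],[0,0,0],0.7],[[0,2,0],[0,0,0],0.7]]'
```

```text
time_s: 4.88
position: [0.4582, 0.0275, 0.0295]
tcp_rot: [[-0.69, 0.724, -0.0], [0.724, 0.69, 0.0], [0.0, -0.0, -1.0]]
force: [-0.7, 0.2, 0.4]
opening: 0.607
```

```bash
python3 -m jog '[[[0,0,-30],[0,0,0],0.7],[[0,0,-65],[0,0,0],0.7],[[0,0,-100],[0,0,0],0.7],[[0,0,-125],[0,0,0],0.7],[[-30,5,-130],[0,0,0],0.7],[[-70,12,-130],[0,0,0],0.7],[[-110,18,-130],[0,0,0],0.7],[[-150,25,-130],[0,0,0],0.7],[[-185,31,-130],[0,0,0],0.7],[[-212,35,-130],[0,0,0],0.7],[[-226,38,-130],[0,0,0],0.7],[[-226,38,-130],[0,0,0],0.7]]'; python3 -m jog '[[[0,0,0],[0,0,0],0.7],[[0,0,0],[0,0,0],0.7],[[0,0,0],[0,0,0],0.7]]'; python3 - <<'E'
from h import *
s=bot.read_state(); w=vision.capture('wrist')[...,::-1]; t=vision.capture('top')[...,::-1];c=vision.capture('scene')[...,::-1]
for n,i in (('w4',w),('t4',t),('s4',c)): cv2.imwrite(f'pics/{n}.png',i)
print(s['position'],s['qvel'],s['opening'])
a=cv2.resize(t[80:220,260:420],(400,350)); b=cv2.resize(c[140:300,90:270],(400,350)); 
cv2.imwrite('pics/m4.png',np.vstack([np.hstack([a,b]),cv2.resize(w[150:350,56:456],(800,250))[:, :]]))
E
```

```text
time_s: 5.88
position: [0.6444, -0.1128, 0.159]
tcp_rot: [[-0.688, 0.725, 0.003], [0.725, 0.688, -0.002], [-0.003, 0.001, -1.0]]
force: [-0.3, -0.2, -1.2]
opening: 0.611
time_s: 6.13
position: [0.64, -0.1087, 0.1592]
tcp_rot: [[-0.69, 0.723, -0.002], [0.723, 0.69, 0.001], [0.002, -0.001, -1.0]]
force: [0.7, -0.6, -1.4]
opening: 0.609
[ 0.64   -0.1087  0.1592] [ 0.1605 -0.269  -0.3378 -0.083  -0.2151  0.0183] 0.6087928341459246
```

View pics/m4.png

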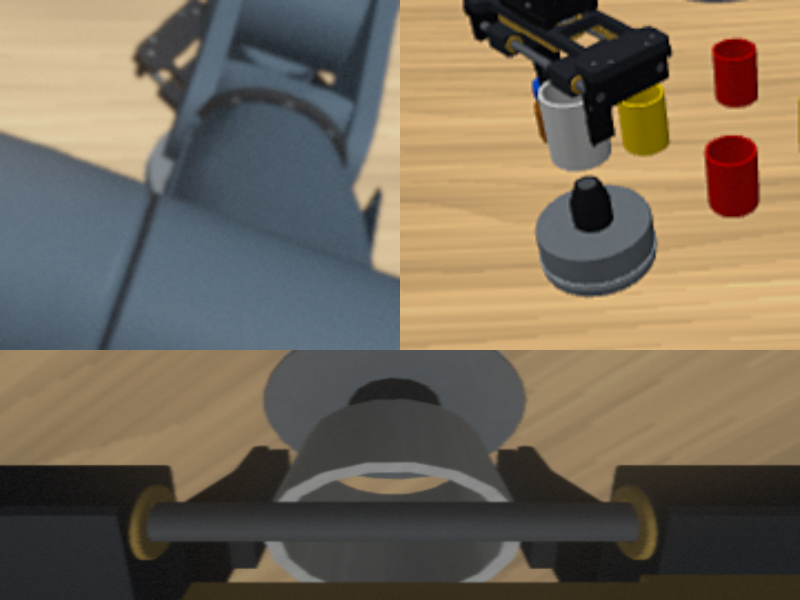

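The sleeve is held upright over the thick-port can, and the wrist view shows the lid, port and sleeve column-aligned at about 253. I'll use the scene picture to check the offset between sleeve bottom and port tip.

```bash
python3 - <<'E'
from h import *
t=cv2.imread('pics/s4.png'); mx=t.max(2).astype(int); D=mx-t.min(2)
zb=.1297
print('sleeve rows'); 
for v in (200,203,206,209,212,214,216,217,218):
    r=[u for u in range(145,195) if D[v,u]<28 and mx[v,u]>60]; print(v,(r[0],r[-1],len(r)) if r else None)
print('port/lid rows')
for v in range(218,250,2):
    r=[u for u in range(150,200) if mx[v,u]<55]; print(v,(r[0],r[-1],len(r)) if r else None, end=' ')
print(); print('col171',list(zip(range(208,230),mx[208:230,171],D[208:230,171]))); print('col175',mx[215:240,175])
for q in ([.64,-.1087,zb],[.667,-.1087,zb],[.64,-.1087,.095],[.64,-.1087,.05]): print(q,proj('scene',q))
cv2.imwrite('pics/c5.png',cv2.resize(t[160:280,130:220],None,fx=6,fy=5,interpolation=cv2.INTER_CUBIC))
E
```

```text
sleeve rows
200 (155, 174, 20)
203 (156, 184, 20)
206 (157, 184, 27)
209 (158, 184, 27)
212 (158, 182, 25)
214 (159, 180, 22)
216 (162, 176, 15)
217 (165, 173, 9)
218 None
port/lid rows
218 None 220 None 222 (170, 178, 3) 224 (169, 180, 4) 226 (169, 182, 12) 228 (168, 183, 16) 230 (167, 184, 18) 232 (167, 184, 18) 234 (167, 184, 18) 236 (167, 185, 19) 238 (168, 185, 18) 240 (168, 185, 18) 242 (169, 184, 16) 244 (170, 181, 12) 246 None 248 None 
col171 [(208, np.int64(112), np.int64(0)), (209, np.int64(112), np.int64(1)), (210, np.int64(112), np.int64(2)), (211, np.int64(112), np.int64(2)), (212, np.int64(112), np.int64(2)), (213, np.int64(112), np.int64(2)), (214, np.int64(112), np.int64(2)), (215, np.int64(111), np.int64(1)), (216, np.int64(110), np.int64(5)), (217, np.int64(126), np.int64(15)), (218, np.int64(195), np.int64(71)), (219, np.int64(236), np.int64(105)), (220, np.int64(208), np.int64(93)), (221, np.int64(117), np.int64(49)), (222, np.int64(51), np.int64(16)), (223, np.int64(79), np.int64(10)), (224, np.int64(81), np.int64(8)), (225, np.int64(72), np.int64(7)), (226, np.int64(39), np.int64(4)), (227, np.int64(19), np.int64(3)), (228, np.int64(18), np.int64(4)), (229, np.int64(20), np.int64(3))]
col175 [110 113 167 239 219 142  56  80  79  82  73  30  16  16  18  17  16  15
  18  14  17  14  16  12  16]
[0.64, -0.1087, 0.1297] [173.4458 208.9813]
[0.667, -0.1087, 0.1297] [171.5549 217.4141]
[0.64, -0.1087, 0.095] [175.8546 222.4203]
[0.64, -0.1087, 0.05] [178.8077 238.896 ]
```

View pics/c5.png

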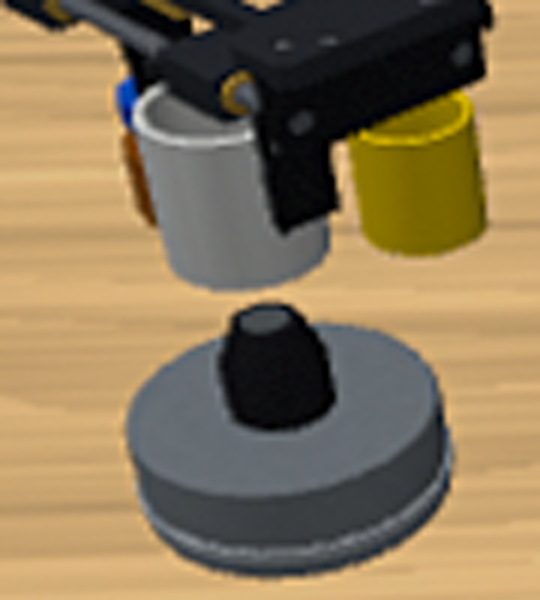

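In the scene view the sleeve's bottom front edge is at (171.5, 217.5), the port tip at (174.5, 223) and the port base at column 176.4. Allowing for perspective, the port sits about 2 mm further in +x and under 1 mm off in y. I'll correct slightly and descend, watching the force.

```bash
python3 -m jog '[[[-1,0,0],[0,0,0],0.7],[[-1,0,10],[0,0,0],0.7],[[-1,0,22],[0,0,0],0.7],[[-1,0,34],[0,0,0],0.7],[[-1,0,44],[0,0,0],0.7],[[-1,0,50],[0,0,0],0.7],[[-1,0,50],[0,0,0],0.7],[[-1,0,50],[0,0,0],0.7]]'; python3 - <<'E'
from h import *
t=vision.capture('scene')[...,::-1];w=vision.capture('wrist')[...,::-1]
print(bot.read_state()['position'],bot.read_state()['moment'])
a=cv2.resize(t[160:280,130:220],(450,600),interpolation=cv2.INTER_CUBIC); b=cv2.resize(w[130:350,190:320],(350,592)); b=np.vstack([b,b[:8]]); cv2.imwrite('pics/m6.png',np.hstack([a,b]))
E
```

```text
time_s: 6.95
position: [0.642, -0.1106, 0.1086]
tcp_rot: [[-0.69, 0.724, -0.001], [0.724, 0.69, 0.001], [0.001, -0.001, -1.0]]
force: [-0.6, 0.5, -0.6]
opening: 0.613
[ 0.6428 -0.1109  0.1098] [-0.0248  0.0104 -0.0063]
```

View pics/m6.png

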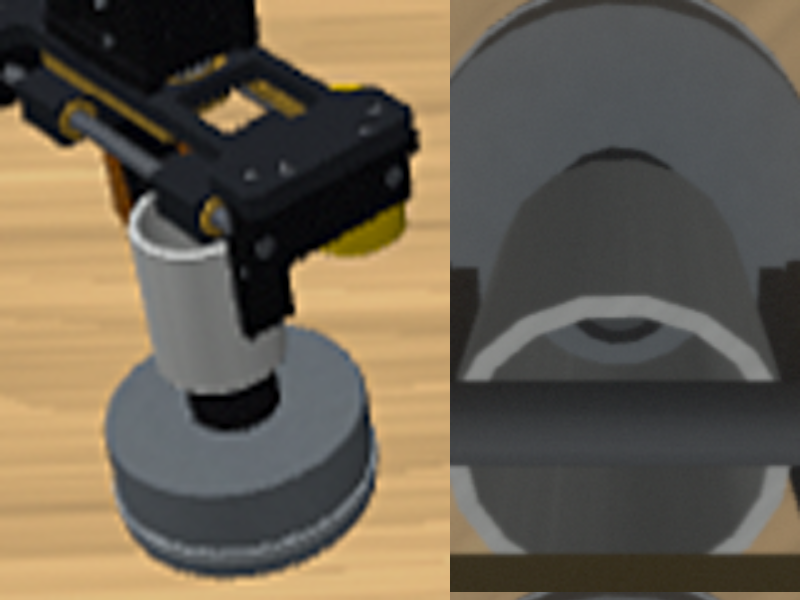

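The port is inside the sleeve, with its tip visible inside and centred in column, and there is no contact force. About 30 mm remains.

```bash
python3 -m jog '[[[0,0,5],[0,0,0],0.7],[[0,0,10],[0,0,0],0.7],[[0,0,15],[0,0,0],0.7],[[0,0,20],[0,0,0],0.7],[[0,0,24],[0,0,0],0.7],[[0,0,26],[0,0,0],0.7],[[0,0,28],[0,0,0],0.7],[[0,0,29],[0,0,0],0.7],[[0,0,29],[0,0,0],0.7],[[0,0,29],[0,0,0],0.7]]'
```

```text
time_s: 7.88
position: [0.6425, -0.1107, 0.0807]
tcp_rot: [[-0.69, 0.724, 0.0], [0.724, 0.69, -0.0], [-0.0, 0.0, -1.0]]
force: [-0.1, -0.3, -0.5]
opening: 0.612
```

```bash
python3 -m jog '[[[0,0,0.5],[0,0,0],0.7],[[0,0,1],[0,0,0],0.7],[[0,0,1.5],[0,0,0],0.7],[[0,0,2],[0,0,0],0.7],[[0,0,2],[0,0,0],0.7],[[0,0,2],[0,0,0],0.7]]'
```

```text
time_s: 8.38
position: [0.6426, -0.1108, 0.0795]
tcp_rot: [[-0.69, 0.724, 0.001], [0.724, 0.69, -0.0], [-0.001, 0.0, -1.0]]
force: [-1.8, 0.8, 6.0]
opening: 0.611
```

Contact is 6 N up at z = 0.0795, exactly the height expected when home. Releasing, then checking before the retreat.

```bash
python3 -m jog '[[[0,0,0],[0,0,0],0.4],[[0,0,0],[0,0,0],0.2],[[0,0,0],[0,0,0],0],[[0,0,0],[0,0,0],0],[[0,0,0],[0,0,0],0],[[0,0,0],[0,0,0],0],[[0,0,0],[0,0,0],0],[[0,0,0],[0,0,0],0]]' && python3 -m jog '[[[0,0,-10],[0,0,0],0],[[0,0,-25],[0,0,0],0],[[0,0,-50],[0,0,0],0],[[0,0,-85],[0,0,0],0],[[0,0,-120],[0,0,0],0],[[0,0,-150],[0,0,0],0],[[30,0,-160],[0,0,0],0],[[70,0,-160],[0,0,0],0],[[110,0,-160],[0,0,0],0],[[150,0,-160],[0,0,0],0],[[190,0,-160],[0,0,0],0],[[190,0,-160],[0,0,0],0]]'; python3 - <<'E'
from h import *
t=vision.capture('scene')[...,::-1];w=vision.capture('top')[...,::-1]
a=cv2.resize(t[140:300,110:410],(800,420),interpolation=cv2.INTER_CUBIC);b=cv2.resize(w[100:280,120:400],(280,180))
cv2.imwrite('pics/s7.png',np.vstack([a,np.hstack([b,np.zeros((180,520,3),np.uint8)])]))
E
```

```text
time_s: 9.05
position: [0.6424, -0.1107, 0.0784]
tcp_rot: [[-0.69, 0.724, -0.0], [0.724, 0.69, 0.0], [0.0, -0.0, -1.0]]
force: [-0.3, -0.2, 0.0]
opening: 0.98
time_s: 10.05
position: [0.5037, 0.0319, 0.2387]
tcp_rot: [[-0.692, 0.721, -0.008], [0.721, 0.693, 0.003], [0.008, -0.003, -1.0]]
force: [-0.6, 0.2, -0.5]
opening: 1.001
```

View pics/s7.png

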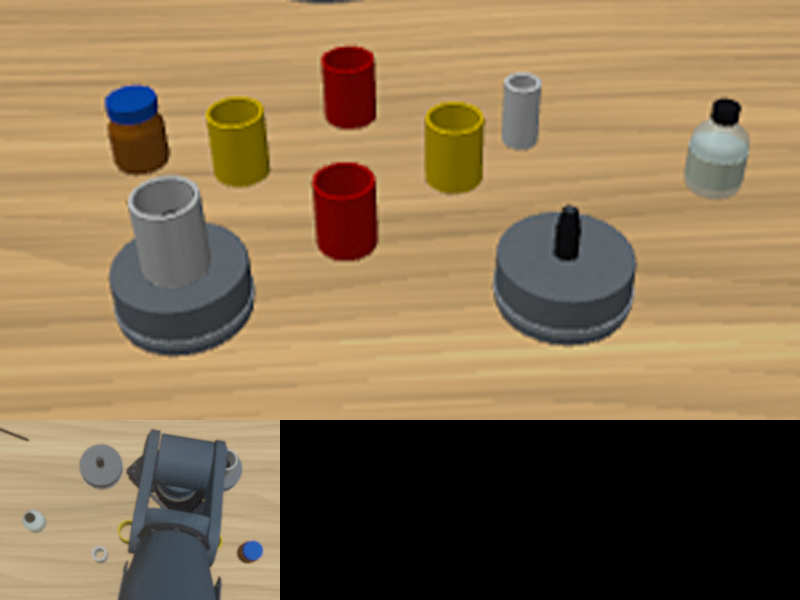

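The sleeve stands upright and flush on the lid, with the port inside it. The thin tube, jar, bottle and coloured tubes are standing where they were. I'll let the arm settle, then hand in.

```bash
python3 -m jog '[[[0,0,0],[0,0,0],0],[[0,0,0],[0,0,0],0],[[0,0,0],[0,0,0],0]]'; python3 -c "
from rig import bot
print(bot.hand_in())"
```

```text
time_s: 10.4
position: [0.5126, 0.0259, 0.2387]
tcp_rot: [[-0.689, 0.725, 0.001], [0.725, 0.689, -0.0], [-0.001, 0.001, -1.0]]
force: [-0.2, 0.2, 0.1]
opening: 0.995
the job is handed in; nothing more can be done
None
```

The duct sleeve is fully home on the can with the thick black port, and the job was handed in at about 10.4 s. I gripped the plain aluminium sleeve between the red and yellow look-alikes, carried it over and lowered it upright. I released it only once it was down, then drew the arm clear.

**Seated:** I felt 6 N of contact with the TCP at 79.5 mm. The grasp height plus the 50 mm lid predicted the same value, so the sleeve is on the lid.

**Final scene picture:** It shows the sleeve upright and flush on the lid. The thin tube, jar, bottle, coloured tubes and slim-port can are all standing where they were.

**Checks that disagreed or failed:**
- The wrist and top cameras differed by about 6 mm in absolute x. Their sleeve-to-port offsets agreed to about 1.5 mm, so I worked from those.
- The arm blocked the top camera during the lowering and partly in the final picture, so those checks used the scene and wrist views.

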